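# Fetch the pressing disc from the drawer behind the queued sample jars

## Task

The grain sample in the black dish has to be pressed level, but the pressing disc is in the drawer of the clear case and two sample jars stand in front of it. Stand both jars in the steel holding tray, pull the drawer fully open, take out the disc and lay it flat and centred on the seed, inside the dish's rim, without shifting the dish, then push the drawer fully shut and put each jar back upright where it stood.

Things in the scene. Friction and masses are not known exactly. Their poses are not given: they have to be found in the camera images.
- jar_green: round sample jar with a GREEN screw lid and greenish contents, 62 mm diameter, 75 mm tall, about 0.11 kg, closed; origin at the centre of its underside, z up its axis. It can be gripped from above across its diameter, anywhere between 30 and 65 mm of its height (needs at least 65 mm opening). Starts in front of the drawer; its start position is where it must be put back
- jar_white: the same jar with a WHITE screw lid and beige contents, 62 mm diameter, 75 mm tall, about 0.11 kg; origin at the centre of its underside. Which of the two jars stands on the left and which on the right changes from start to start
- case: clear acrylic case on the bench, fixed: 120 mm deep (its x), 112 mm wide (its y), 56 mm high; origin at the centre of its underside. It holds one white drawer with a blue front that is pulled out toward the case's own -x (roughly toward the robot). The jars stand in the drawer's way, about 135 mm in front of the case's origin and 55 mm to either side
- drawer (a joint): sliding drawer of the case: 0 = shut, 0.100 m = fully open (stop); starts shut. About 1.5 N moves it, it stays where it is left. Its blue front plate is 112 mm wide, from 7 to 55 mm high; its side walls are 33 mm high, and its pocket is 90 x 92 mm with its floor 12 mm above the bench. Shut, the front plate's outer face is 66 mm in front of the case's origin
- drawer_knob (a point): centre of the drawer's dark steel round knob (moves with the drawer), 32 mm above the bench: the knob's axis is horizontal along the case's x, head 20 mm in diameter and 16 mm long, its end 8 mm farther out than this point, the plate's face 20 mm behind it. Pinch it from above with the fingers closing along the case's y; point axes are parallel to the case's
- press_disc: black pressing disc, 84 mm diameter and 9 mm thick, with an upright central knob of 16 mm diameter from 12 to 28 mm above its underside (by which it is gripped), 0.12 kg; origin at the centre of its underside, z up. Starts in the drawer's pocket under the case's clear top; only with the drawer fully open is it clear of the case, and it rides along with the drawer
- dish: black round dish of dark brown seed, 107 mm diameter, rim 35 mm high, loose, 0.33 kg; origin at the centre of its underside. The level seed is firm, about 90 mm across and 5 mm below the rim, so the disc sits inside the rim with its underside about 30 mm above the bench. The analyser between left and right (from 0.41 m ahead, y -0.38 to 0.04) is 150 mm high in front: carry things higher past it
- holding_tray: empty low stainless steel tray, fixed, 194 x 110 mm outside with its long side along its own x, wall 3 mm thick and 18 mm high (rolled rim to 20 mm), inner floor 3 mm above the bench; origin at the centre of its underside. It takes both jars side by side along its length (45 mm to either side of its centre). Tray and dish stand one far left, one far right (this changes)
Not all that is in view belongs to the job. Of the things that look like the jar_green, the largest one is meant.

How it is judged:
By the outcome, as a careful person would: the job done as asked, in the order asked, and still so for the second after the job is handed in, with the robot touching nothing.
It also fails if it takes over 144 s, if anything falls off the work surface, if the arm or the gripper's body presses on something with over 40 N, if the wrist force passes 120 N, or if a joint passes its speed limit or range.

## Robot

A 6-joint arm with a two-finger parallel gripper is mounted at the origin on a cart in front of the work surface, level with it; the furniture and walls round the work are solid. World frame = base frame: x ahead of the robot, y to its left, z up, the work surface at z = 0. Lengths are in m, angles in degrees, forces in N, time in s.
With the tool pointing down it reaches from about 0.375 to 0.75 m from the base axis. Payload 9 kg.
Tool frame: the origin (TCP) lies where the fingers leave the gripper's body, on its centre line; the fingertips stand 73 mm ahead of it and the grasp point (between the pads) lies 54 mm ahead of it (robot.tip_reach is the distance from the TCP to the fingertips, in m); z points along the fingers, y is the line along which they close (so a half turn about z gives the same grasp; the last joint's range is limited). The gripper opens to 85 mm and grips with 20 to 120 N. Pads are 22 mm wide; open, the fingers measure 114 mm over their backs; the gripper's body (76 mm by 85 mm) begins 54 mm behind the grasp point. The pads swing forward as they close: fully open they stand 13 mm farther back than shut.
Start: joints at [59.662, 5.964, 5.575, 89.605, 0, 77.527], TCP at [0.184, 0.571, 0.304] pointing down, gripper open.
Joint ranges: [-171.21, 171.21], [-48.23, 106.86], [-62.78, 66.21], [-105.2, 120.99], [-86.42, 89.51], [-180, 180]. Speed limits (degrees/s): [127.2, 127.2, 147.25, 180, 180, 180].

## Interface

Orientations are given as [roll, pitch, yaw] about the fixed x, y, z axes, in that order (R = Rz(yaw) Ry(pitch) Rx(roll)).
In Python, from plant import robot gives the robot as it stands. Calls block until the motion is done:
- robot.move_pose(position, orientation): joint-space move of the TCP to a pose.
- robot.line_to(position, vel=0.15, rotation=None, guard=None): straight line of the TCP; rotation=None keeps the orientation; vel is the mean speed in m/s. With guard (N) it stops when the force on the tool has changed by that much, and returns True; else False.
- robot.goto_joints(angles): joint-space move.
- robot.set_gripper(opening): finger opening in m; the grip force is fixed at half the most; returns when the fingers have stopped.
- robot.pause(seconds).
- robot.ik(position, orientation): joint angles nearest the present ones, or None.
- robot.observe(): the state.
- robot.grab_frame(name): name is "side" or "top" or "wrist"; returns the picture (420x560x3 uint8, blue, green, red); there is no depth.
- robot.get_calibration(name): a dict with "vertical_fov" (degrees; the focal length in pixels is half the picture's height over the tangent of half this angle, whatever the lens; pixels are square), "cx", "cy" (the principal point, pixels), "k1" (the pictures are not rectified: a ray, as slopes to the right and down, at radius r is drawn at 1 + k1 r^2 times it, then the intrinsics apply), "rvec" (rotation vector, rad) and "tvec" (3), from world to camera coordinates, as OpenCV has them. Camera axes: x right, y down, z forward; pixel columns grow to the right and rows downward; lengths in m; the calibration is good to about 2 mm. A picture is of the moment at which its call begins: read the wrist's pose just before it. get_calibration takes no time and is no camera call; for the wrist camera it gives the pose at the moment of the call.
A pose or a line that the arm cannot do raises robot.IKError and nothing moves.
- robot.job_done(): hands the job in; it is judged then, once.
The state is a dict: "time": time; "q": joint angles; "qvel": joint speeds; "joint_torque": joint torques, N m; "tool_pos": TCP position; "tcp_rot": TCP orientation; "ft_force": force on the tool from outside, world axes, zero at the start; "torque": the same for the moment, N m; "gripper_width": finger opening in m; "gripper_force": force on a finger pad.
Only numpy, scipy, OpenCV 4.12 (cv2) and the standard library are available. Lean on these libraries where they do the work, as an engineer would, in place of code of your own. Each camera call takes 0.05 s, during which the arm holds its last target. There are 200 camera calls.

## Working session

There is one attempt and no reset: what is moved stays moved. The work goes in short steps, each a Python script; the robot and the scene stay as the last script left them, time stands still between calls to the robot, and variables do not carry over. Pictures are saved under pics/ and viewed, at most 14 in all, crops included, and the job is handed in when it is done.

```bash
ls; mkdir -p pics
python3 - <<'E'
from plant import robot
import cv2
for n in("top","side"):
    f=robot.grab_frame(n); cv2.imwrite(f"pics/{n}0.png",f)
    c=robot.get_calibration(n); print(n,c)
s=robot.observe(); print(s['time'],s['tool_pos'],s['tcp_rot'])
E
```

```text
pics
top {'vertical_fov': 55.996033966919896, 'cx': 281.09623874783944, 'cy': 209.58362456305485, 'k1': -0.06488244588562143, 'rvec': array([ 2.131628  , -2.09549207,  0.18382784]), 'tvec': array([-0.00475056,  0.50254527,  1.151449  ])}
side {'vertical_fov': 46.535505959823894, 'cx': 283.07956092930743, 'cy': 207.68694307145222, 'k1': 0.0379291863031673, 'rvec': array([ 0.73822718, -2.22014765,  1.54748286]), 'tvec': array([0.38938875, 0.17451436, 1.10573637])}
0.1 [0.18394917 0.57087715 0.30319863] [-1.79932081e+02 -1.38580027e-02  1.62135121e+02]
```

View pics/top0.png

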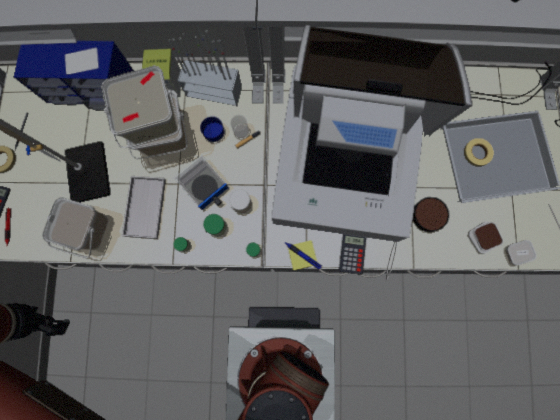

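View pics/side0.png

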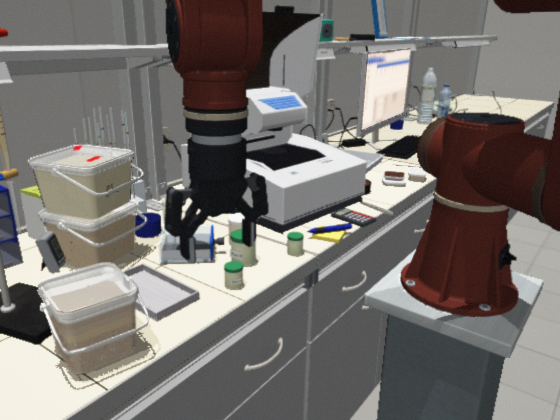

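The top view shows the case around (204,185) with its blue front toward the robot. The green jar is at (214,224) and the white jar at (241,202). The tray is at (145,208), the dish at (431,214), and the small green decoy jars at (181,244) and (253,250).

```bash
cat > h.py <<'E'
from plant import robot
import numpy as np, cv2
def K(c):
    f=210/np.tan(np.radians(c['vertical_fov']/2)); return f
def world(c,uv,z):
    f=K(c); d=(np.array(uv,float)-[c['cx'],c['cy']])/f
    s=d.copy()
    for _ in range(20): s=d/(1+c['k1']*(s@s))
    R=cv2.Rodrigues(np.array(c['rvec']))[0]; t=np.array(c['tvec']).ravel()
    o=-R.T@t; r=R.T@np.array([s[0],s[1],1]); return (o+r*(z-o[2])/r[2])
def pix(c,p):
    R=cv2.Rodrigues(np.array(c['rvec']))[0]; q=R@np.array(p,float)+np.array(c['tvec']).ravel()
    s=q[:2]/q[2]; return s*(1+c['k1']*(s@s))*K(c)+[c['cx'],c['cy']]
E
python3 - <<'E'
from h import *
c=robot.get_calibration("top")
for n,uv,z in [("green",(214,224),.075),("white",(241,202),.075),("dish",(431,214),.035),("tray",(145,208),.02),("case",(204,185),.056),("knob",(219,203),.032)]:
    print(n,world(c,uv,z).round(3))
f=cv2.imread("pics/top0.png")
a=cv2.resize(f[150:270,110:270],None,fx=5,fy=5,interpolation=cv2.INTER_CUBIC)
cv2.imwrite("pics/crop0.png",a)
E
```

```text
green [0.451 0.201 0.075]
white [0.519 0.123 0.075]
dish [ 0.498 -0.457  0.035]
tray [0.506 0.434 0.02 ]
case [0.574 0.242 0.056]
knob [0.523 0.197 0.032]
```

View pics/crop0.png

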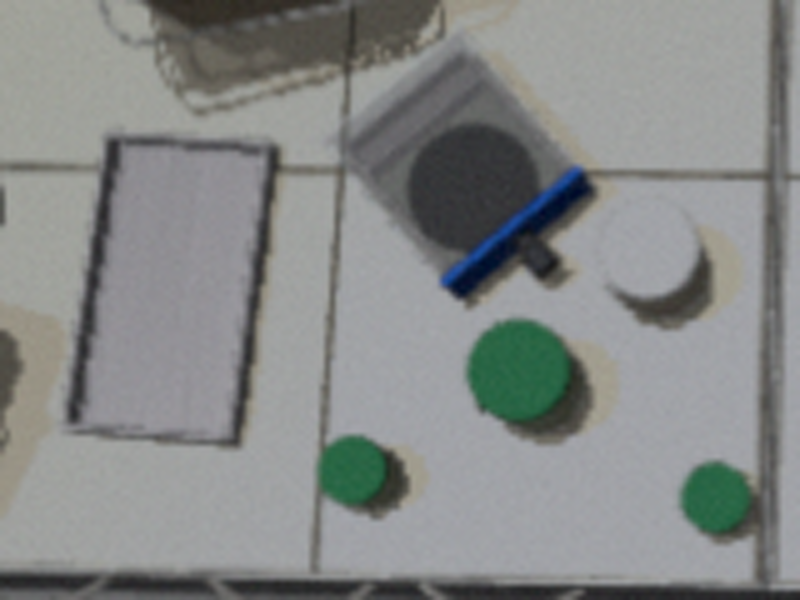

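The crop shows the green lid at about (520,370), the white lid at (650,247) and the drawer knob at (540,256). The front edge runs from (455,290) to (590,182), so the case yaw is about 40°. The tray corners are near (110,135), (277,147), (238,445) and (68,430). Next is a closer look with the wrist camera.

Run:
```python
from h import *
c=robot.get_calibration("top")
W=lambda x,y,z:world(c,(110+(x+.5)/5-.5,150+(y+.5)/5-.5),z)
for n,x,y,z in [("green",520,370,.075),("white",650,247,.075),("t",110,135,.02),("t",277,147,.02),("t",238,445,.02),("t",68,430,.02),("decoyR",716,498,.045),("decoyL",352,470,.045)]: print(n,W(x,y,z).round(4))
robot.move_pose([.45,.17,.36],[180,0,220])
c=robot.get_calibration("wrist"); s=robot.observe(); f=robot.grab_frame("wrist")
import pickle; pickle.dump(c,open("w1.pkl","wb"))
cv2.imwrite("pics/w1.png",f); print(s['time'],s['q'],s['tool_pos'],c,robot.tip_reach)
```

```text
green [0.452  0.2024 0.075 ]
white [0.5276 0.128  0.075 ]
t [0.6083 0.4865 0.02  ]
t [0.6016 0.3767 0.02  ]
t [0.4103 0.3869 0.02  ]
t [0.4175 0.4959 0.02  ]
decoyR [0.3811 0.0863 0.045 ]
decoyL [0.3937 0.3074 0.045 ]
1.8667 [ 5.12027139e+00 -1.35393615e+01 -7.27513818e+00  9.62699245e+01
  7.70547462e-03 -3.48888320e+01] [0.44988509 0.170462   0.35992775] {'vertical_fov': 68.20073991512476, 'cx': 277.57114287799766, 'cy': 208.63794255743989, 'k1': -0.023703931124678574, 'rvec': array([-1.26673549, -2.71714026, -0.38496243]), 'tvec': array([ 0.15848823, -0.48816442,  0.30644573])} 0.0726
```

View pics/w1.png

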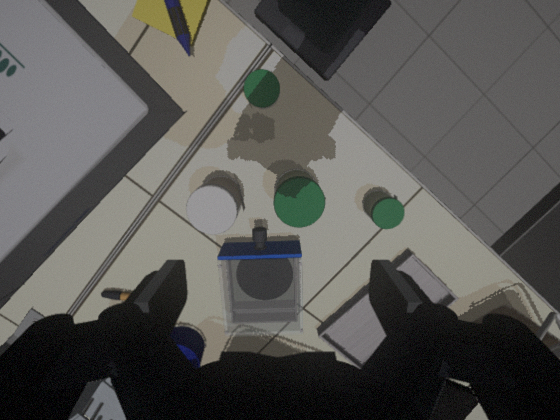

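The wrist view, taken from above, shows the white lid at (213,209), the green lid at (300,202) and the drawer plate from (219,250) to (301,245). The knob is at (260,233) and the decoys are at (262,88) and (387,211). I'll zoom in to refine these.

```bash
cat >> h.py <<'E'
def circ(c,contour,z):
    "circle fit in the world plane z"
    p=np.array([world(c,q,z)[:2] for q in contour.reshape(-1,2)])
    A=np.c_[2*p,np.ones(len(p))]; s=np.linalg.lstsq(A,(p**2).sum(1),rcond=None)[0]
    r=np.sqrt(s[2]+s[0]**2+s[1]**2); res=np.abs(np.hypot(*(p-s[:2]).T)-r)
    return s[0],s[1],r,np.median(res)
def blobs(m,amin):
    m=cv2.morphologyEx(m.astype(np.uint8),cv2.MORPH_OPEN,np.ones((3,3)))
    return [cv2.convexHull(k) for k in cv2.findContours(m,cv2.RETR_EXTERNAL,cv2.CHAIN_APPROX_NONE)[0] if cv2.contourArea(k)>amin]
E
python3 - <<'E'
from h import *
import pickle
c=pickle.load(open("w1.pkl","rb")); f=cv2.imread("pics/w1.png")
R=cv2.Rodrigues(c['rvec'])[0]; print("cam",-R.T@c['tvec'], R[2])
g=f.astype(int)
m=(g[...,1]>g[...,2]*1.5)&(g[...,1]>g[...,0]*1.3)&(g[...,1]>50)
for b in blobs(m,200):
    print("green",b.reshape(-1,2).mean(0),circ(c,b,.075),circ(c,b,.045))
ct=robot.get_calibration("top"); ft=cv2.imread("pics/top0.png").astype(int)
mt=(ft[...,1]>ft[...,2]*1.5)&(ft[...,1]>ft[...,0]*1.3)&(ft[...,1]>50)
for b in blobs(mt,60): print("top",b.reshape(-1,2).mean(0),circ(ct,b,.075))
cv2.imwrite("pics/crop1.png",cv2.resize(f[180:340,175:345],None,fx=3.75,fy=3.75,interpolation=cv2.INTER_CUBIC))
E
```

```text
cam [0.39571399 0.12543754 0.43012541] [ 0.21316195  0.17839868 -0.96059143]
green [386.64705882 213.70588235] (np.float64(0.3937866999246329), np.float64(0.29642658372622605), np.float64(0.018428908340119343), np.float64(0.00011714014587467861)) (np.float64(0.3936238881318505), np.float64(0.31087125945509037), np.float64(0.019985730880945823), np.float64(0.0001270358171806471))
green [303.26086957 208.04347826] (np.float64(0.45277245921640763), np.float64(0.20614020364994118), np.float64(0.029494044040654258), np.float64(0.00012048843950499682)) (np.float64(0.45759259909708533), np.float64(0.21295773896231482), np.float64(0.031985618242183635), np.float64(0.00013066696528756666))
green [253.14285714  81.78571429] (np.float64(0.38231608657335747), np.float64(0.08628742270199433), np.float64(0.014933032324425652), np.float64(0.00099124354115544)) (np.float64(0.38118426950403683), np.float64(0.08298013089399135), np.float64(0.01619453305450632), np.float64(0.001074981018158251))
top [253.23076923 248.69230769] (np.float64(0.37825554476853), np.float64(0.08349694488098724), np.float64(0.018454447689678723), np.float64(0.0006499837641223832))
top [179.90909091 244.45454545] (np.float64(0.390180677952329), np.float64(0.2987004530057219), np.float64(0.01924452819663224), np.float64(0.0006968885777320667))
top [213.5625 223.9375] (np.float64(0.45115827010999454), np.float64(0.20263192452746195), np.float64(0.029004241390018295), np.float64(0.000627134457053459))
```

View pics/crop1.png

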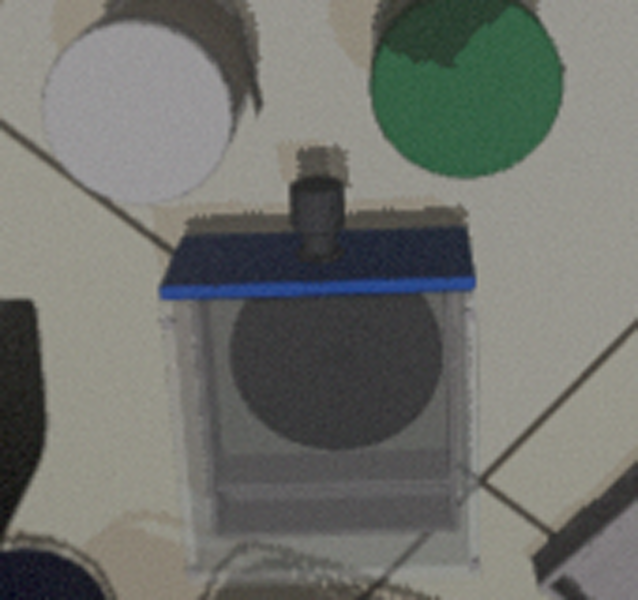

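Run:
```python
from h import *
import pickle
from scipy.optimize import least_squares
c=pickle.load(open("w1.pkl","rb")); ct=robot.get_calibration("top")
U=lambda x,y:np.array((175+(x+.5)/3.75-.5,180+(y+.5)/3.75-.5))
T=lambda x,y:np.array((110+(x+.5)/5-.5,150+(y+.5)/5-.5))
print("white w",world(c,U(138,111),.075),"t",world(ct,T(650,247),.075))
print("green w",world(c,U(467,83),.075),"t",world(ct,T(519,370),.075))
# (model pt in case frame, uv, cam); image left = case -y
pts=[((-.066,-.056,.055),U(160,289),c),((-.066,.056,.055),U(475,280),c),((-.066,-.056,.007),U(186,236),c),((-.066,.056,.007),U(469,229),c),
((.06,-.056,.056),U(192,572),c),((.06,.056,.056),U(478,568),c)]
def fit(pts,sel):
    def r(p):
        a=p[2];o=[]
        for m,uv,cc in pts:
            w=[p[0]+np.cos(a)*m[0]-np.sin(a)*m[1],p[1]+np.sin(a)*m[0]+np.cos(a)*m[1],m[2]]
            o+=list(pix(cc,w)-uv)
        return o
    s=least_squares(r,[.57,.24,np.radians(40)]); print(sel,s.x[:2].round(4),np.degrees(s.x[2]).round(2),np.round(s.fun,1)); return s.x
fit(pts,"w")
for a,z in(((160,289),.055),((475,280),.055),((186,236),.007),((469,229),.007),((192,572),.056),((478,568),.056)): print(a,world(c,U(*a),z).round(4))
g=world(c,U(467,83),.075)[:2];w=world(c,U(138,111),.075)[:2]
for g,w in((g,w),(world(ct,T(519,370),.075)[:2],world(ct,T(650,247),.075)[:2])):
    d=g-w; a=np.arctan2(-d[0],d[1]); print("jars dist",np.hypot(*d),"yaw",np.degrees(a),"case",(g+w)/2+.135*np.array([np.cos(a),np.sin(a)]))
```

```text
white w [0.52585944 0.13138521 0.075     ] t [0.52764266 0.12799801 0.075     ]
green w [0.45158267 0.20553444 0.075     ] t [0.45196921 0.20298137 0.075     ]
w [0.5909 0.2609] 41.77 [-0.1 -1.6  0.9 -1.5 -0.9 -1.2  0.1 -1.5 -1.1  3.9  0.9  3. ]
(160, 289) [0.5807 0.1766 0.055 ]
(475, 280) [0.5068 0.2592 0.055 ]
(186, 236) [0.5797 0.1774 0.007 ]
(469, 229) [0.5062 0.2603 0.007 ]
(192, 572) [0.6667 0.2563 0.056 ]
(478, 568) [0.5953 0.3384 0.056 ]
jars dist 0.1049530641830913 yaw 45.04923007809904 case [0.58409841 0.26400123]
jars dist 0.10653157177547008 yaw 45.262442351249064 case [0.5848271  0.26138535]
```

```bash
cat >> h.py <<'E'
def go(x,y,z,yaw): robot.move_pose([x,y,z],[180,0,yaw])
def st(msg=""):
    s=robot.observe(); print(msg,round(s['time'],1),np.round(s['tool_pos'],4),"w",round(float(s['gripper_width']),4),"gf",np.round(s['gripper_force'],1),"ft",np.round(s['ft_force'],1))
    return s
GREEN=(.452,.204); WHITE=(.527,.130); JYAW=222; TYAW=177
FAR=(.553,.430); NEAR=(.465,.434); ZJ=.098; ZT=.101
def pick(p,z,yaw,op,up=.22):
    go(*p,up,yaw); robot.set_gripper(op); robot.line_to([*p,z],vel=.12); robot.set_gripper(0.0); st("grip"); robot.line_to([*p,up],vel=.15)
def place(p,z,yaw,op,up=.22):
    go(*p,up,yaw); robot.line_to([*p,z+.012],vel=.15); g=robot.line_to([*p,z-.002],vel=.03,guard=4); st(f"down {g}"); robot.set_gripper(op); robot.line_to([*p,up],vel=.15)
E
python3 - <<'E'
from h import *
ct=robot.get_calibration("top"); cs=robot.get_calibration("side")
for uv in((110,208),(103,212),(98,245)):
    for z in(.08,.1,.12,.14):
        w=world(ct,uv,z); print(uv,z,w.round(3),pix(cs,w).round(0))
pick(GREEN,ZJ,JYAW,.085)
st("up"); f=robot.grab_frame("side"); cv2.imwrite("pics/s1.png",f)
E
```

```text
(110, 208) 0.08 [0.493 0.519 0.08 ] [121. 276.]
(110, 208) 0.1 [0.489 0.51  0.1  ] [126. 265.]
(110, 208) 0.12 [0.486 0.5   0.12 ] [130. 255.]
(110, 208) 0.14 [0.482 0.491 0.14 ] [135. 244.]
(103, 212) 0.08 [0.481 0.54  0.08 ] [117. 282.]
(103, 212) 0.1 [0.477 0.53  0.1  ] [121. 271.]
(103, 212) 0.12 [0.473 0.52  0.12 ] [126. 260.]
(103, 212) 0.14 [0.47 0.51 0.14] [130. 249.]
(98, 245) 0.08 [0.381 0.545 0.08 ] [149. 300.]
(98, 245) 0.1 [0.379 0.535 0.1  ] [154. 288.]
(98, 245) 0.12 [0.377 0.525 0.12 ] [158. 277.]
(98, 245) 0.14 [0.375 0.515 0.14 ] [162. 265.]
grip 4.3 [0.4527 0.2041 0.0991] w 0.0594 gf 65.2 ft [-0.6  0.5  5.7]
up 5.3 [0.4515 0.2039 0.2188] w 0.0593 gf 64.6 ft [ 0.2  0.5 -1.7]
```

View pics/s1.png

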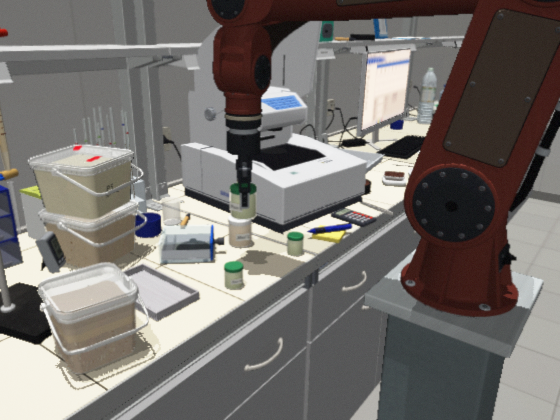

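The green jar is held upright (side view around (243,200)), and the bucket's edge lies at about y≈0.52. Both jars go to the tray now.

Run:
```python
from h import *
place(FAR,ZT,TYAW,.073)
pick(WHITE,ZJ,JYAW,.085)
st("up")
place(NEAR,ZT,TYAW,.073)
go(.45,.2,.36,222)
cv2.imwrite("pics/s2.png",robot.grab_frame("side"))
```

```text
down True 7.6 [0.5534 0.4302 0.1021] w 0.0593 gf 65.2 ft [-0.8 -1.2  6.1]
grip 11.8 [0.5276 0.1301 0.0992] w 0.0605 gf 65.9 ft [-1.5  0.2  4.9]
up 12.8 [0.5265 0.13   0.2188] w 0.0601 gf 65.2 ft [ 0.9  1.  -1.8]
down True 15.3 [0.4654 0.4343 0.1022] w 0.0601 gf 66.0 ft [-1.3 -1.5  5.6]
```

View pics/s2.png

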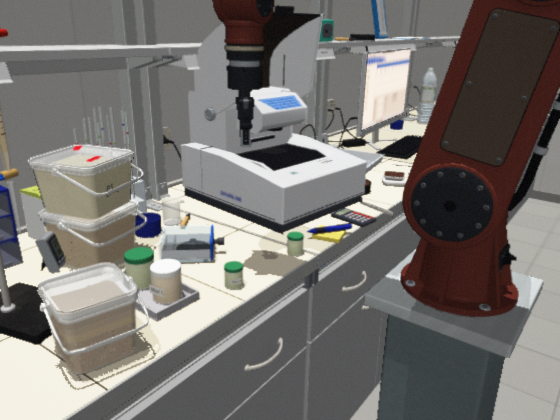

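Both jars stand upright in the tray (side view: white at (166,280), green at (139,265)). Next is the drawer knob.

```bash
cat >> h.py <<'E'
A=np.radians(41.8); OUT=-np.array([np.cos(A),np.sin(A)]); LAT=np.array([-np.sin(A),np.cos(A)])
KN=np.array([.528,.204])
def lf(msg):
    s=st(msg); f=np.array(s['ft_force'])[:2]; print("   out",round(f@OUT,1),"lat",round(f@LAT,1)); return f@LAT
E
python3 - <<'E'
from h import *
go(*KN,.2,221.8); robot.set_gripper(.06); robot.line_to([*KN,.12])
g=robot.line_to([*KN,.086],vel=.06,guard=5); lf(f"at knob {g}")
robot.set_gripper(.0); lf("grip")
p=KN+OUT*.03; robot.line_to([*p,.086],vel=.05,guard=25); lf("pull30")
E
```

```text
at knob False 20.1 [0.528  0.204  0.0861] w 0.0602 gf 0.0 ft [ 0.  -0.4 -0.2]
   out 0.2 lat -0.3
grip 20.5 [0.5285 0.2038 0.0866] w 0.018 gf 58.6 ft [ 0.8 -2.6  4.7]
   out 1.2 lat -2.5
pull30 21.3 [0.5055 0.1831 0.0865] w 0.0175 gf 58.9 ft [ 2.  -4.4  6.2]
   out 1.4 lat -4.6
```

Run:
```python
from h import *
p=KN+OUT*.07; robot.line_to([*p,.086],vel=.06,guard=25); lf("70")
p=KN+OUT*.104; g=robot.line_to([*p,.086],vel=.04,guard=15); lf(f"end {g}")
s=robot.observe(); print("travel",(np.array(s['tool_pos'])[:2]-KN)@OUT)
robot.set_gripper(.06); robot.line_to([*s['tool_pos'][:2],.2]); lf("free")
d=np.array([.53,.2])+OUT*.1
c=robot.get_calibration("wrist"); import pickle
go(.42,.12,.36,221.8); robot.set_gripper(.085)
c=robot.get_calibration("wrist"); f=robot.grab_frame("wrist"); pickle.dump(c,open("w2.pkl","wb")); cv2.imwrite("pics/w2full.png",f)
for n,z in((.0,.0),):
    print(pix(c,[*(np.array([.577,.248])+OUT*.1),.03]))
cv2.imwrite("pics/w2.png",cv2.resize(f[160:400,150:420],None,fx=2.5,fy=2.5,interpolation=cv2.INTER_CUBIC)); st()
```

```text
70 22.1 [0.4758 0.1565 0.0865] w 0.0175 gf 59.0 ft [ 3.  -6.   7.8]
   out 1.7 lat -6.5
end True 22.8 [0.454  0.1367 0.0866] w 0.0178 gf 60.0 ft [1.9 2.  0.6]
   out -2.7 lat 0.2
travel 0.10002119712669742
free 24.2 [0.4536 0.1367 0.199 ] w 0.06 gf 0.0 ft [ 0.8  0.6 -0.2]
   out -1.0 lat -0.1
[270.57950264 248.34428476]
 25.3 [0.4199 0.12   0.3595] w 0.0851 gf 0.0 ft [-0.3 -0.7 -0.1]
```

View pics/w2.png

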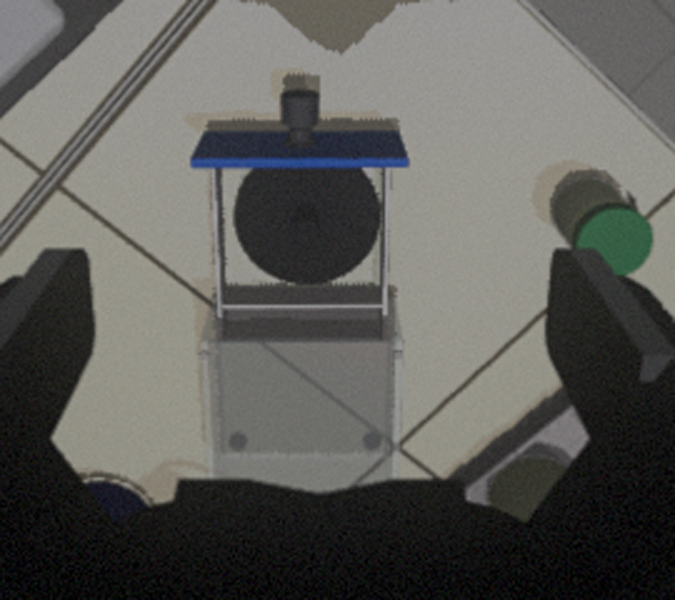

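The drawer is out, with travel 0.100 and the knob at (300,108) in the crop. The disc is at about (307,211), radius 73 crop pixels, fully clear of the case. Next I locate the disc and grip its knob.

Run:
```python
from h import *
import pickle
c=pickle.load(open("w2.pkl","rb"))
U=lambda x,y:np.array((150+(x+.5)/2.5-.5,160+(y+.5)/2.5-.5))
q=[U(*p) for p in((234,214),(381,214),(307,284),(256,266),(360,264),(248,172),(369,173))]
print("disc",circ(c,np.array(q),.021))
print("knobtop",world(c,U(305,212),.040))
print("knob",world(c,U(300,108),.037),"plate",world(c,U(190,162),.055),world(c,U(409,162),.055))
K0=np.array([.454,.1367]); P=np.mean([world(c,U(190,162),.055),world(c,U(409,162),.055)],0)[:2]
print("plate mid",P,"expected",K0-OUT*.02, "lat,out err",(P-K0+OUT*.02)@LAT,(P-K0+OUT*.02)@OUT)
```

```text
disc (np.float64(0.5010926569593265), np.float64(0.18393547515938932), np.float64(0.042529624927139915), np.float64(0.0006448392272908124))
knobtop [0.49384264 0.17605176 0.04      ]
knob [0.45260335 0.1359931  0.037     ] plate [0.50753523 0.11012096 0.055     ] [0.4330095  0.19346402 0.055     ]
plate mid [0.47027236 0.15179249] expected [0.46890952 0.15003065] lat,out err 0.00040502789285825697 -0.002190289216282116
```

Run:
```python
from h import *
D=np.array([.501,.184])
go(*D,.2,131.8); robot.set_gripper(.036); robot.line_to([*D,.115])
g=robot.line_to([*D,.0985],vel=.04,guard=4); lf(f"at {g}")
robot.set_gripper(0.0); lf("squeeze"); robot.set_gripper(.036)
robot.line_to([*D,.13]); go(*D,.13,221.8)
g=robot.line_to([*D,.0985],vel=.06,guard=4); lf(f"at {g}")
robot.set_gripper(0.0); lf("grip")
robot.line_to([*D,.13],vel=.08); lf("lift"); robot.line_to([*D,.30],vel=.2); lf("up")
```

```text
at False 28.6 [0.5009 0.184  0.0984] w 0.0356 gf 0.0 ft [-0.4  0.9 -0.2]
   out -0.3 lat 1.0
squeeze 29.0 [0.5013 0.1841 0.099 ] w 0.0133 gf 58.6 ft [-0.8  0.4  4.2]
   out 0.3 lat 0.8
at False 31.8 [0.501  0.184  0.0985] w 0.0358 gf 0.0 ft [ 0.9  0.1 -0.3]
   out -0.7 lat -0.6
grip 32.1 [0.5016 0.1839 0.0991] w 0.0131 gf 58.6 ft [ 0.2 -1.9  2.6]
   out 1.1 lat -1.6
lift 32.6 [0.5012 0.184  0.1304] w 0.013 gf 58.6 ft [ 0.1 -0.2 -1.9]
   out 0.1 lat -0.2
up 33.6 [0.5006 0.1839 0.2985] w 0.0127 gf 58.6 ft [ 0.1  0.1 -1.6]
   out -0.1 lat -0.0
```

Run:
```python
from h import *
go(.44,.10,.36,221.8); go(.40,-.15,.36,190); 
go(.40,-.36,.36,150)
D=np.array([.498,-.457])
for yaw in(180,150,135):
    p=D-.06*np.array([np.cos(np.radians(yaw)),np.sin(np.radians(yaw))])
    for z in(.36,.30): print(yaw,z,p,robot.ik([*p,z],[180,0,yaw]) is not None)
yaw=150; p=D-.05*np.array([np.cos(np.radians(yaw)),np.sin(np.radians(yaw))])
go(*p,.32,yaw); robot.pause(.3); lf("over")
c=robot.get_calibration("wrist"); f=robot.grab_frame("wrist")
import pickle; pickle.dump(c,open("w3.pkl","wb")); cv2.imwrite("pics/w3.png",f); print(pix(c,[*D,.035]))
```

```text
180 0.36 [ 0.558 -0.457] True
180 0.3 [ 0.558 -0.457] True
150 0.36 [ 0.54996152 -0.487     ] True
150 0.3 [ 0.54996152 -0.487     ] True
135 0.36 [ 0.54042641 -0.49942641] True
135 0.3 [ 0.54042641 -0.49942641] True
over 37.1 [ 0.541  -0.4818  0.3213] w 0.0127 gf 58.6 ft [ 0.3 -0.1 -1.5]
   out -0.1 lat -0.3
[277.57314433 138.09878928]
```

View pics/w3.png

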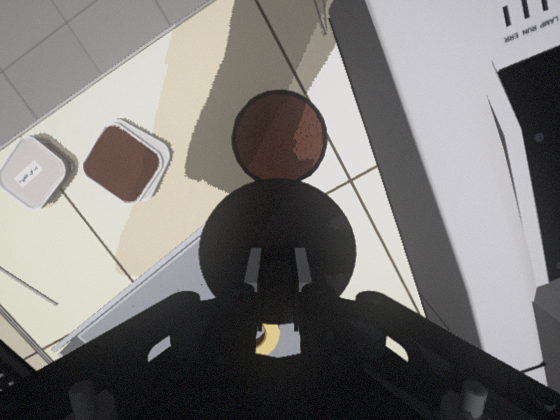

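The dish shows at about (279,136), radius 47 px, with the held disc at about (278,258), radius 78 px. The disc's position is known from the arm, so it gives the wrist camera's bias.

Run:
```python
from h import *
import pickle
c=pickle.load(open("w3.pkl","rb")); f=cv2.imread("pics/w3.png"); g=f.astype(int)
m=(g[...,2]>g[...,0]*1.5)&(g[...,2]>35); m[:, :225]=0; m[:,335:]=0; m[190:]=0
for b in blobs(m,500): print("seed",cv2.minEnclosingCircle(b),circ(c,b,.030))
gray=cv2.GaussianBlur(cv2.cvtColor(f,cv2.COLOR_BGR2GRAY),(3,3),0).astype(float)
def edge(cen,r0,r1,angs,sgn=1):
    P=[]
    for a in np.radians(angs):
        rr=np.arange(r0,r1,.25); u=cen[0]+rr*np.cos(a); v=cen[1]+rr*np.sin(a)
        s=cv2.remap(gray.astype(np.float32),u[None].astype(np.float32),v[None].astype(np.float32),cv2.INTER_LINEAR)[0]
        d=np.gradient(s)*sgn; i=d.argmax(); 
        if d[i]>1.0: P.append((u[i],v[i]))
    return np.array(P)
def rfit(P,z):
    w=np.array([world(c,p,z)[:2] for p in P])
    s=least_squares(lambda x:np.hypot(w[:,0]-x[0],w[:,1]-x[1])-x[2],[*w.mean(0),.05],loss="soft_l1",f_scale=.0007)
    return s.x.round(4),np.median(abs(s.fun)).round(5),len(P)
from scipy.optimize import least_squares
rim=edge((279,136),42,54,list(range(-180,50,4))+list(range(130,180,4)))
print("rim outer",rfit(rim,.035))
disc=edge((278,258),70,86,list(range(-175,-110,4))+list(range(-70,-5,4)))
print("disc",rfit(disc,.3213-.0775))
```

```text
seed ((272.3939514160156, 152.6969757080078), 27.50225257873535) (np.float64(0.5124817913689531), np.float64(-0.471768578434388), np.float64(0.028985529162438257), np.float64(0.0012195895205814981))
seed ((306.16064453125, 133.05221557617188), 27.20090103149414) (np.float64(0.5100103685050992), np.float64(-0.4272758332920299), np.float64(0.025881787620516076), np.float64(0.004324044405283153))
rim outer (array([ 0.5006, -0.4564,  0.0539]), np.float64(0.00024), 71)
disc (array([ 0.5387, -0.4804,  0.0407]), np.float64(0.00016), 34)
```

```bash
cat >> h.py <<'E'
from scipy.optimize import least_squares
def edge(f,cen,r0,r1,angs,sgn=1,th=1.0):
    gray=cv2.GaussianBlur(cv2.cvtColor(f,cv2.COLOR_BGR2GRAY),(3,3),0).astype(np.float32); P=[]
    for a in np.radians(angs):
        rr=np.arange(r0,r1,.25); u=cen[0]+rr*np.cos(a); v=cen[1]+rr*np.sin(a)
        s=cv2.remap(gray,u[None].astype(np.float32),v[None].astype(np.float32),cv2.INTER_LINEAR)[0]
        d=np.gradient(s)*sgn; i=d.argmax()
        if d[i]>th: P.append((u[i],v[i]))
    return np.array(P)
def rfit(c,P,z,R=None):
    w=np.array([world(c,p,z)[:2] for p in P])
    s=least_squares(lambda x:np.hypot(w[:,0]-x[0],w[:,1]-x[1])-(R or x[2]),[*w.mean(0),.05],loss="soft_l1",f_scale=.0007)
    return s.x.round(4),np.median(abs(s.fun)).round(5),len(P)
E
python3 - <<'E'
from h import *
import pickle
p=[.501,-.457]
robot.line_to([*p,.32]); robot.line_to([*p,.145],vel=.12); robot.pause(.3); s=lf("hover")
c=robot.get_calibration("wrist"); f=robot.grab_frame("wrist"); pickle.dump(c,open("w4.pkl","wb")); cv2.imwrite("pics/w4.png",f)
print(pix(c,[*p,.145-.0775]),pix(c,[*p,.035]))
E
```

```text
hover 39.6 [ 0.5011 -0.4571  0.1453] w 0.0128 gf 58.6 ft [-0.7  1.  -1.1]
   out -0.1 lat 1.2
[277.06745192 259.9244717 ] [277.20836551 237.07061284]
```

View pics/w4.png

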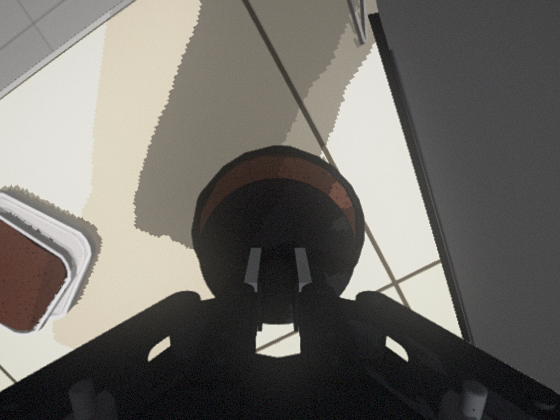

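The seed crescent shows above the held disc: the disc's arc tops at row 179 and the rim's outer arc at row 147, spanning columns 192–363. I'll fit both.

Run:
```python
from h import *
import pickle
c=pickle.load(open("w4.pkl","rb")); f=cv2.imread("pics/w4.png")
rim=edge(f,(278,233),78,94,range(-200,25,3)); 
print("rim",rfit(c,rim,.035),rfit(c,rim,.035,.0535))
disc=edge(f,(278,258),72,86,range(-150,-30,3),th=.6)
for z in(.0678,.063): print("disc",z,rfit(c,disc,z),rfit(c,disc,z,.042))
```

```text
rim (array([ 0.4999, -0.4558,  0.0538]), np.float64(0.00033), 75) (array([ 0.4997, -0.4556,  0.05  ]), np.float64(0.00038), 75)
disc 0.0678 (array([ 0.4975, -0.4549,  0.0396]), np.float64(0.00015), 40) (array([ 0.4999, -0.4562,  0.05  ]), np.float64(0.0003), 40)
disc 0.063 (array([ 0.4994, -0.456 ,  0.0409]), np.float64(0.00016), 40) (array([ 0.5005, -0.4566,  0.05  ]), np.float64(0.00016), 40)
```

The disc and rim agree to within 1 mm, so I lower it.

Run:
```python
from h import *
import pickle
p=[.5005,-.4564]
robot.line_to([*p,.124],vel=.08); robot.pause(.2); lf("above")
g=robot.line_to([*p,.1145],vel=.02,guard=3); lf(f"touch {g}")
robot.set_gripper(.035); lf("rel"); s=robot.observe()['tool_pos']; robot.line_to([s[0],s[1],.16],vel=.06)
yaw=np.radians(150); q=np.array(p)-.05*np.array([np.cos(yaw),np.sin(yaw)])
robot.line_to([*q,.30],vel=.2); robot.pause(.2)
c=robot.get_calibration("wrist"); f=robot.grab_frame("wrist"); pickle.dump(c,open("w5.pkl","wb"))
u=pix(c,[*p,.035]); print(u); x,y=(int(t) for t in u)
rim=edge(f,u,44,60,range(-180,180,4)); print("rim",rfit(c,rim,.035))
a=f[max(0,y-75):y+75,x-100:x+100]; cv2.imwrite("pics/w5full.png",f); cv2.imwrite("pics/w5.png",cv2.resize(a,None,fx=4,fy=4,interpolation=cv2.INTER_CUBIC)); print(max(0,y-75),x-100)
```

```text
above 40.2 [ 0.5007 -0.4566  0.1245] w 0.0128 gf 58.6 ft [ 0.4 -0.  -1.8]
   out -0.3 lat -0.3
touch True 40.6 [ 0.5007 -0.4567  0.1182] w 0.0127 gf 59.1 ft [ 0.  -0.5  4.6]
   out 0.3 lat -0.4
rel 41.0 [ 0.5002 -0.456   0.117 ] w 0.0349 gf 0.0 ft [-0.1  0.   0.2]
   out 0.0 lat 0.1
[277.07848241 140.55224817]
rim (array([ 0.5006, -0.4565,  0.0539]), np.float64(0.00023), 90)
65 177
```

View pics/w5.png

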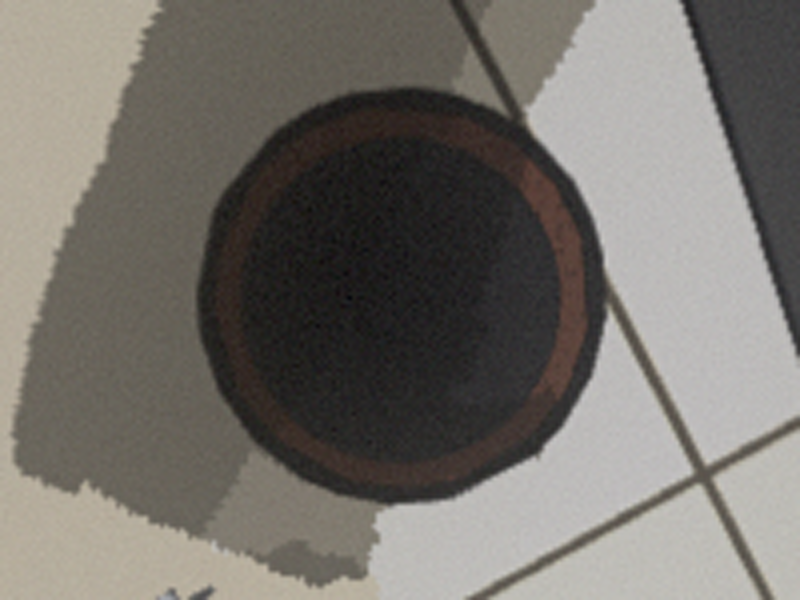

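The disc lies flat and concentric with the rim: disc centre (399,298) against rim centre (401,296) in the crop. The rim fit is unchanged, so the dish did not shift. Next I shut the drawer.

Run:
```python
from h import *
go(.40,-.36,.36,150); go(.40,-.15,.36,190); go(.42,.10,.30,221.8)
o=KN+OUT*.1
go(*o,.18,221.8); robot.set_gripper(.06); robot.line_to([*o,.12])
g=robot.line_to([*o,.086],vel=.06,guard=5); lf(f"at knob {g}")
robot.set_gripper(0.); lf("grip")
p=KN+OUT*.01; g=robot.line_to([*p,.086],vel=.07,guard=20); lf(f"10 {g}")
p=KN-OUT*.006; g=robot.line_to([*p,.086],vel=.03,guard=15); s=robot.observe(); lf(f"end {g}"); print("rest",(np.array(s['tool_pos'])[:2]-KN)@OUT)
robot.set_gripper(.06); robot.line_to([*s['tool_pos'][:2],.22]); lf("free")
```

```text
at knob False 47.8 [0.4535 0.1374 0.086 ] w 0.06 gf 0.0 ft [-1.   0.3  1.2]
   out 0.5 lat 0.9
grip 48.3 [0.4542 0.137  0.0866] w 0.0179 gf 58.5 ft [ 2.8 -4.8  1.1]
   out 1.1 lat -5.5
10 False 49.7 [0.5213 0.1974 0.0866] w 0.0178 gf 58.8 ft [ 3.6 -3.3  5.7]
   out -0.5 lat -4.9
end True 50.1 [0.5286 0.2039 0.0866] w 0.0178 gf 59.1 ft [-1.6 -3.1  7.5]
   out 3.2 lat -1.3
rest -0.00039115307822691874
free 51.7 [0.5281 0.2038 0.2188] w 0.0599 gf 0.0 ft [-0.2  0.1 -0.4]
   out 0.0 lat 0.2
```

Run:
```python
from h import *
import pickle
pick(NEAR,ZT,TYAW,.075); st("up"); place(WHITE,ZJ,JYAW,.08)
pick(FAR,ZT,TYAW,.075); st("up"); place(GREEN,ZJ,JYAW,.08)
go(.45,.17,.36,220); robot.set_gripper(.085)
c=robot.get_calibration("wrist"); f=robot.grab_frame("wrist"); cv2.imwrite("pics/w6.png",f)
g=f.astype(int); m=(g[...,1]>g[...,2]*1.5)&(g[...,1]>g[...,0]*1.3)&(g[...,1]>50)
for b in blobs(m,500): print("green now",np.round(circ(c,b,.075),4))
c0=pickle.load(open("w1.pkl","rb")); f0=cv2.imread("pics/w1.png")
for cc,ff in((c0,f0),(c,f)): print("white",rfit(cc,edge(ff,(212,209),20,32,range(0,360,5),sgn=-1),.075))
d=lambda a,b:np.hypot(*(np.array(a)-b))
cv2.imwrite("pics/w6c.png",np.hstack([cv2.resize(x[170:340,170:350],(396,374)) for x in(f0,f)])); st()
```

```text
grip 54.5 [0.4658 0.4344 0.1025] w 0.06 gf 65.6 ft [-0.3 -0.8  5.6]
up 55.4 [0.4646 0.4337 0.2186] w 0.0604 gf 64.9 ft [-0.   0.4 -1.3]
down True 57.9 [0.5275 0.13   0.0995] w 0.0599 gf 65.7 ft [-1.2 -0.3  7.1]
grip 62.0 [0.5538 0.4303 0.1026] w 0.0596 gf 66.1 ft [-0.1 -0.1  5.8]
up 63.0 [0.5526 0.4298 0.2185] w 0.0593 gf 65.7 ft [-1.   0.2 -0.7]
down True 65.3 [0.4525 0.2041 0.0995] w 0.0592 gf 66.3 ft [-1.3 -0.3  6. ]
green now [3.939e-01 2.964e-01 1.860e-02 1.000e-04]
green now [4.533e-01 2.053e-01 2.950e-02 1.000e-04]
white (array([0.5274, 0.1322, 0.0301]), np.float64(0.00076), 69)
white (array([0.5276, 0.1308, 0.0298]), np.float64(0.00047), 67)
 67.5 [0.4497 0.1701 0.3588] w 0.0848 gf 0.0 ft [-0.  -0.   0.1]
```

View pics/w6c.png

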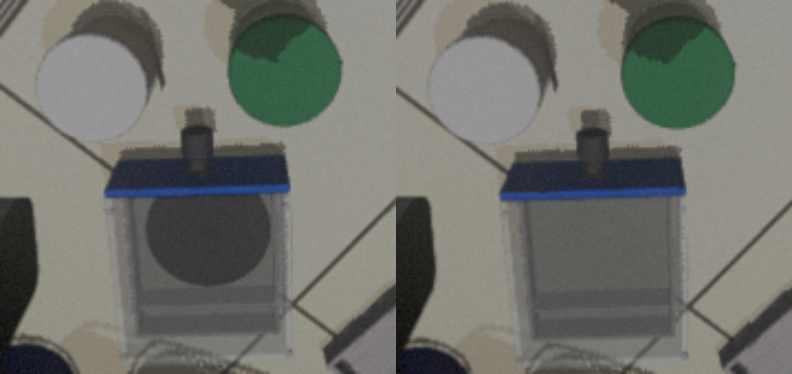

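Before (left) and after (right): both jars stand upright within about 1 mm of their starting places, and the drawer is shut and empty.

```bash
python3 -c "
from plant import robot
print(robot.job_done())"
```

```text
the job is handed in; nothing more can be done
None
```

The job is done and handed in at about 68 s: the disc lies flat and centred on the seed, the dish did not shift, the drawer is fully shut, and both jars stand upright within about 1.5 mm of where they started.

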